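# Swing the bench magnifier from under the wire shelf to over a parcel's label

## Task

The label on the white plastic parcel box is hard to read. Swing the bench magnifier, which has an upright black handle on its rim, out from under the wire shelf and leave it standing with the middle of its lens over the middle of the label, then let go. Leave the box and everything else on the counter where it is.

Things in the scene. Friction and masses are not known exactly. Their poses are not given: they have to be found in the camera images.
- rack: Grey steel rack fixed at the counter's far edge: a level wire shelf, the magnifier standing under it. Origin on the counter plumb below the shelf's front wire; z up, +x to the back, +y left. Shelf: x 0 to 300, y -170 to 370 mm, underside 391 mm over the counter, front lip up to 428, cartons on its left end (y over 240) up to 490 mm. The magnifier's shoulder axis: vertical, at x 255, y 0 mm.
- magnifier_head: Lens head of the bench magnifier: white ring with glass, 148 mm outside diameter, 28 mm thick, top 220 mm over the counter, always level. Carried by two level arms, 260 mm from shoulder to elbow axis and 240 mm from elbow axis to lens middle; both axes vertical friction joints (0.9 and 0.7 N m) that stay where left. Origin under the lens middle, x along the second arm, z up.
- lens (a point): Middle of the round glass lens in the magnifier head, 206 mm over the counter. The elbow lies to the rack's left (+y side) of the line from shoulder to lens, both at the start and when the lens is over the label.
- handle (a point): The upright black handle on the ring's rim: round, 24 mm in diameter, 208 to 269 mm over the counter; this point is on its axis at 239 mm. 96 mm horizontally from the lens middle, 45 degrees clockwise (from above) of the line elbow to lens. At the start it stands 10 to 60 mm behind the shelf's front edge: the gripper must come in leaning. It can turn between the fingers.
- white_box: White rigid plastic parcel box with an overhanging lid, 161 by 111 mm (along its y and x), 60 mm high, 0.6 kg, loose on the counter. Origin at the middle of its underside, z up.
- label (a point): Middle of the 85 by 70 mm paper label on top of the white box, 60 mm over the counter; 27 mm from the lid's middle along the box's +y.
- carton: Bystander: brown cardboard parcel 135 by 100 mm, 53 mm high. Origin under its middle. It and the white box may change places.
- pliers: Bystander: steel pliers with red grips, 170 mm long, lying along their x, 16 mm high. Origin under the pivot.
- toggle: Bystander: yellow plastic sack toggle, 70 mm long along its y, 12 mm high. Origin under its middle.
- flask: Bystander: upright aluminium flask, 72 mm diameter, 187 mm high. Origin under its middle.
- stamp: Bystander: hand stamp with a black base and wooden knob, 62 by 36 mm, 94 mm high. Origin under its middle.
- label_roll: Bystander: roll of white paper labels lying flat, 90 mm diameter, 50 mm high. Origin under its middle.
Mind the look-alikes: they are no part of the job. Of the things like the white_box, leave any that is purple or yellow; of the rest the larger one is meant.

How it is judged:
By the outcome, as a careful person would: the job done as asked, in the order asked, and still so for the second after the job is handed in, with the robot touching nothing.
It also fails if it takes over 46 s, if anything falls off the work surface, if the arm or the gripper's body presses on something with over 40 N, if the wrist force passes 120 N, or if a joint passes its speed limit or range.

## Robot

A 7-joint arm with a two-finger parallel gripper is mounted at the origin on the work surface. World frame = base frame: x ahead of the robot, y to its left, z up, the work surface at z = 0. Lengths are in m, angles in rad, forces in N, time in s.
With the tool pointing down it reaches from about 0.35 to 0.9 m from the base axis. Payload 19.9 kg.
Tool frame: the origin (TCP) lies between the finger pads; the fingertips stand 14 mm ahead of it and the grasp point (between the pads) lies 5 mm behind it (bot.tip_reach is the distance from the TCP to the fingertips, in m); z points along the fingers, y is the line along which they close (so a half turn about z gives the same grasp; the last joint's range is limited). The gripper opens to 94 mm and grips with 3 to 60 N. Pads are 16 mm wide; open, the fingers measure 119 mm over their backs; the gripper's body (75 mm by 177 mm) begins 78 mm behind the grasp point.
Start: joints at [-1.377, 0.417, -0.01, 1.614, 0.005, 1.111, -0.053], TCP at [0.146, 0.608, 0.219] pointing down, gripper open.
Joint ranges: [-2.81, 2.81], [-0.39, 2.02], [-1.27, 1.25], [0.06, 2.57], [-1.19, 4.33], [0.19, 2], [-2.82, 2.82]. Speed limits (rad/s): [1.89, 1.89, 2.39, 2.39, 3.01, 3.01, 3.01].

## Interface

Orientations are given as a unit quaternion [x, y, z, w].
In Python, from rig import sensors, vision, bot gives the robot as it stands.
- The arm moves only by the shell command python3 -m pendant 'ROWS' [FORCE]. ROWS is JSON, a list of rows, each a list of 5 numbers: the shift along the world's x, y, z each as a share of 0.04 m, from -1 to 1, then the turn about the world's z as a share of 0.1 rad, from -1 to 1, then the opening, from 0 (shut) to 1 (fully open). In form: [[tx, ty, tz, roll, gripper], ...]. A call has exactly 10 rows; each row shifts and turns the commanded pose from where the row before left it; what a row does not reach is not made up. A row lasts 1/8 s, in which the tool goes at most 62.5 mm and 10.7 degrees, less where a joint would pass 70% of its speed; a pose out of reach is approached as far as the arm can. A call with a number of a shift or a turn outside -1 to 1 is refused whole. A call with a gripper value outside its range is refused whole. The fingers move at their own pace and stop on an object; FORCE is the grip in N (left out, the last holds). Time passes only in rows, so rows that do not move let the fingers close, or fill a call up. It gives the time, the measured TCP pose, the force, the opening and the grip force at its end, in the units of the state.
- sensors.get_obs(): the state, without advancing time (a new reading comes with each control period).
- vision.grab_frame(name): name is "side" or "top" or "wrist"; returns a dict with "pixels" (420x560x3 uint8, red, green, blue), "range_z" (420x560 float32, m along the optical axis (not along the pixel's ray), 0 where there is no reading), "mtx" (3x3 intrinsics, pixels), "extrinsics" (4x4, takes a point from camera to world coordinates). Camera axes: x right, y down, z forward; pixel columns grow to the right and rows downward; lengths in m; the calibration is good to about 2 mm. A picture is of the moment at which its call begins.
- bot.job_done(): hands the job in; it is judged then, once.
The state is a dict: "clock": time; "qpos": joint angles; "qd": joint speeds; "joint_efforts": joint torques, N m; "tcp_pos": TCP position; "eef_rot": TCP orientation; "force": force on the tool from outside, world axes, zero at the start; "ft_torque": the same for the moment, N m; "width": finger opening in m; "grip_force": force on a finger pad.
Only numpy, scipy, OpenCV 4.12 (cv2) and the standard library are available. Lean on these libraries where they do the work, as an engineer would, in place of code of your own. Each camera call takes 0.05 s, during which the arm holds its last target. There are 200 camera calls.

## Working session

There is one attempt and no reset: what is moved stays moved. The work goes in short steps, Python scripts to look and compute and a shell command to move; the robot and the scene stay as the last step left them, time stands still between calls to the robot, and variables do not carry over. Pictures are saved under pics/ and viewed, at most 10 in all, crops included, and the job is handed in when it is done.

```bash
mkdir -p pics; ls; cat > h.py <<'E'
import numpy as np,cv2
from rig import sensors,vision,bot
def cloud(f):
    K=f["mtx"];z=f["range_z"];v,u=np.mgrid[:420,:560]
    p=np.stack([(u-K[0,2])*z/K[0,0],(v-K[1,2])*z/K[1,1],z],-1)
    T=f["extrinsics"];w=p@T[:3,:3].T+T[:3,3];w[z==0]=np.nan;return w
E
python3 - <<'E'
from h import *
fs={n:vision.grab_frame(n) for n in("top","side","wrist")}
for n,f in fs.items():
    np.save(f"pics/{n}0.npy",f,allow_pickle=True)
    print(n,f["extrinsics"].round(3).tolist(),f["mtx"].round(1).tolist())
a=np.hstack([fs["top"]["pixels"],fs["side"]["pixels"]])
for n in("top","side"):cv2.imwrite(f"pics/{n}0.png",cv2.resize(fs[n]["pixels"][...,::-1],(800,600)))
o=sensors.get_obs();print(o)
E
```

```text
pics
top [[-0.028, -0.982, 0.185, 0.337], [-1.0, 0.024, -0.019, 0.047], [0.014, -0.186, -0.983, 1.162], [0.0, 0.0, 0.0, 1.0]] [[412.9, 0.0, 279.2], [0.0, 412.9, 207.6], [0.0, 0.0, 1.0]]
side [[0.784, -0.415, 0.462, -0.039], [-0.621, -0.54, 0.568, -0.684], [0.014, -0.732, -0.681, 0.981], [0.0, 0.0, 0.0, 1.0]] [[426.2, 0.0, 280.7], [0.0, 426.2, 208.6], [0.0, 0.0, 1.0]]
wrist [[0.234, 0.942, 0.242, 0.075], [0.972, -0.227, -0.059, 0.624], [-0.001, 0.249, -0.968, 0.384], [0.0, 0.0, 0.0, 1.0]] [[294.0, 0.0, 277.3], [0.0, 294.0, 203.8], [0.0, 0.0, 1.0]]
{'clock': 0.15, 'qpos': array([-1.37648285,  0.41783061, -0.01028139,  1.61397251,  0.00473218,
        1.110711  , -0.0529761 ]), 'qd': array([-1.32456969e-04, -3.76251283e-03, -4.45086084e-04, -2.22426945e-03,
        8.03032840e-04,  4.97109247e-05,  2.52448013e-04]), 'joint_efforts': array([ 1.73231358e-03, -8.51529336e+01,  6.39420133e-01, -4.26131129e+01,
       -4.86944919e-02,  1.69778190e-02,  1.77124648e-04]), 'tcp_pos': array([0.14599089, 0.6074537 , 0.21899965]), 'eef_rot': array([ 1.17620893e-01,  9.93058469e-01, -4.49977351e-04,  3.97130656e-06]), 'force': array([0.67668514, 0.18091454, 0.04413143]), 'ft_torque': array([-0.05624627, -0.06704651,  0.0118288 ]), 'grip_force': 0.0, 'width': 0.09400911987585218}
```

View pics/top0.png

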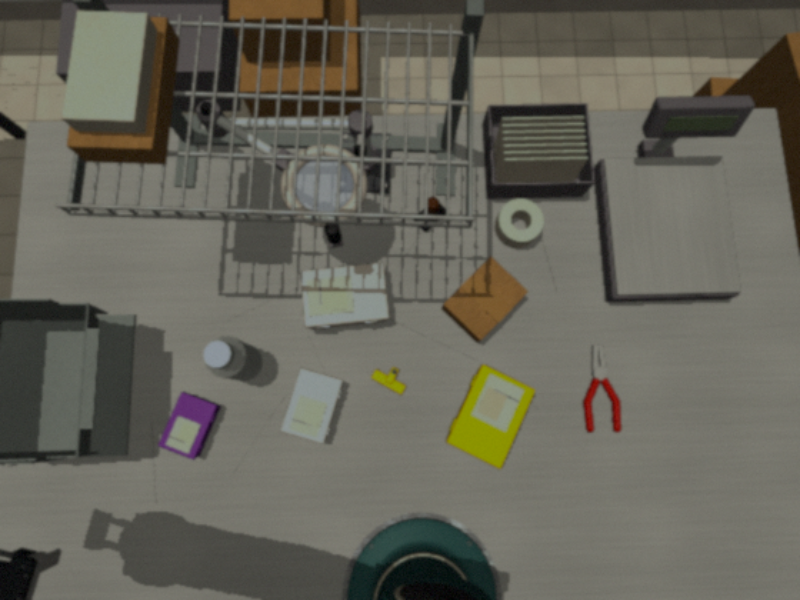

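View pics/side0.png

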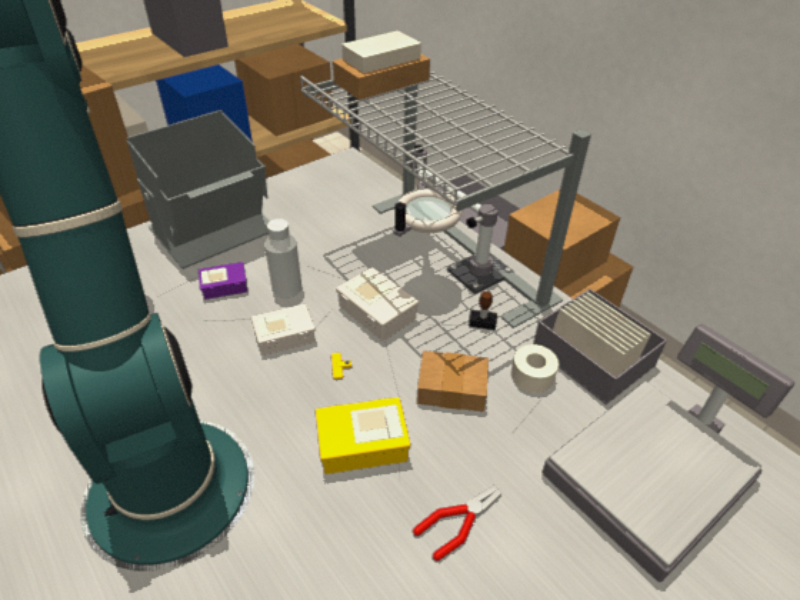

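The top view shows two unpainted white boxes, at (345,297) and (313,405). There is also a yellow box at (491,415) and a purple one at (190,425), which are excluded. The white one at (345,297) looks larger. The handle is at (333,233) in top and (400,215) in side. I'll measure these next and crop to confirm.

```bash
python3 - <<'E'
from h import *
fs={n:np.load(f"pics/{n}0.npy",allow_pickle=True).item() for n in("top","side")}
W={n:cloud(f) for n,f in fs.items()}
t=W["top"];s=W["side"]
def at(W,u,v,r=1):
    u=int(u*.7);v=int(v*.7);return np.nanmedian(W[v-r:v+r+1,u-r:u+r+1].reshape(-1,3),0).round(3)
for n,(u,v) in dict(big=(345,310),bigl=(330,302),small=(300,390),carton=(485,300),flask=(224,356),roll=(508,220),tog=(390,380)).items():print(n,at(t,u,v))
for n,(u,v) in dict(handle=(400,215),ring=(415,228),stamp=(486,300)).items():print('s',n,at(s,u,v))
# white box rects
for n,(u,v) in dict(big=(345,297),small=(313,405)).items():
    for c,w in W.items():
        c0=at(t,u,v+10,3)
        m=(abs(w[...,2]-c0[2])<.008)&(np.hypot(w[...,0]-c0[0],w[...,1]-c0[1])<.13)
        r=cv2.minAreaRect(w[m][:,:2].astype(np.float32)*1000);print(n,c,m.sum(),np.median(w[m][:,2]).round(4),r)
        px=fs[c]["pixels"].astype(int)
        lab=m&((px[...,0]-px[...,2])>25)
        print(' label',lab.sum(),cv2.minAreaRect(w[lab][:,:2].astype(np.float32)*1000) if lab.sum()>5 else '')
# handle: dark points z .21-.275
for c,w in W.items():
    px=fs[c]["pixels"].astype(int)
    m=(w[...,2]>.215)&(w[...,2]<.28)&(px.max(-1)<60)&(w[...,0]>.4)
    m[:,:200]=0
    q=w[m];print(c,'dark',m.sum(),np.median(q,0).round(3), q.min(0).round(3),q.max(0).round(3))
    m=(abs(w[...,2]-.22)<.006)&(px.min(-1)>110)&(w[...,0]>.5)
    m&=np.hypot(w[...,0]-.75,w[...,1]-.05)<.25
    q=w[m][:,:2];print('ring',len(q),cv2.minEnclosingCircle(q.astype(np.float32)) if len(q) else '')
    A=np.c_[2*q,np.ones(len(q))];x=np.linalg.lstsq(A,(q**2).sum(1),rcond=None)[0];print(x[:2],np.sqrt(x[2]+x[0]**2+x[1]**2))
    m=(w[...,2]>.385)&(w[...,2]<.435)&(w[...,0]>.5)
    q=w[m];print('shelf',m.sum(),cv2.minAreaRect(q[:,:2].astype(np.float32)*1000))
im=fs["side"]["pixels"][...,::-1];a=im[120:260,140:330];cv2.imwrite("pics/c1.png",cv2.resize(a,None,fx=4,fy=4,interpolation=cv2.INTER_CUBIC))
E
```

```text
big [0.522 0.13  0.059]
bigl [0.539 0.16  0.059]
small [0.375 0.215 0.045]
carton [ 0.536 -0.138  0.051]
flask [0.43  0.321 0.186]
roll [ 0.696 -0.192  0.049]
tog [0.391 0.047 0.011]
s handle [0.613 0.128 0.25 ]
s ring [0.649 0.12  0.206]
s stamp [ 0.711 -0.052  0.084]
big top 2375 0.0592 ((552.0079345703125, 130.21829223632812), (114.77833557128906, 161.2053680419922), 4.574461936950684)
 label 0 
big side 1232 0.0591 ((549.2429809570312, 130.29974365234375), (114.23053741455078, 164.22291564941406), 4.159175872802734)
 label 590 ((550.1024169921875, 131.28921508789062), (112.50732421875, 162.17547607421875), 4.572720050811768)
small top 1491 0.0448 ((347.1208190917969, 193.28517150878906), (86.92987060546875, 122.4481201171875), 72.20067596435547)
 label 0 
small side 823 0.045 ((345.0845642089844, 194.26585388183594), (93.96943664550781, 122.16508483886719), 72.2497329711914)
 label 236 ((345.5340881347656, 195.5399627685547), (90.66243743896484, 122.01744079589844), 71.72295379638672)
top dark 711 [ 0.828 -0.453  0.226] [ 0.608 -0.595  0.215] [0.883 0.145 0.279]
ring 301 ((0.7365691661834717, 0.19194792211055756), 0.11205124855041504)
[0.72701395 0.17131788] 0.06508812207790798
shelf 10376 ((746.9385986328125, 195.10031127929688), (563.6837768554688, 317.00848388671875), 86.55789947509766)
side dark 198 [0.62  0.134 0.242] [0.605 0.122 0.215] [1.315 1.314 0.27 ]
ring 314 ((0.7367595434188843, 0.19248579442501068), 0.12286806106567383)
[0.71910392 0.15861541] 0.06786362080659551
shelf 6307 ((1175.767578125, 179.83868408203125), (567.0789184570312, 1189.0865478515625), 88.24983215332031)
```

View pics/c1.png

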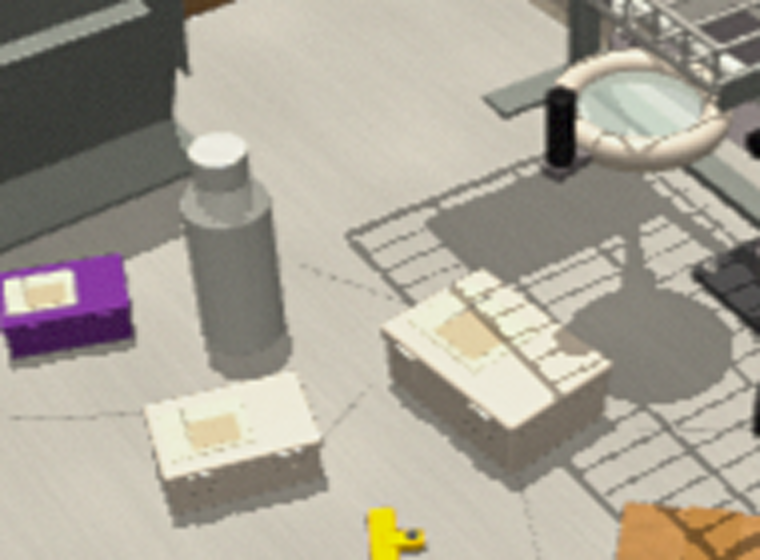

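The crop confirms the larger white box (161 × 114 × 60 mm, crop (495,360)). The smaller one at (230,430) is 122 × 88 mm and stays where it is. Now I'll refine the geometry offline and start moving. The moves have no tilt axis, so I also need to find out how the arm behaves at its limits.

```bash
python3 -m pendant '[[0.5,-1,0.8,0.4,1],[0.5,-1,0.8,0.4,1],[0.5,-1,0.8,0.4,1],[0.5,-1,0.8,0.4,1],[0.5,-1,0.8,0.4,1],[0.5,-1,0.8,0.4,1],[0.5,-1,0.8,0.4,1],[0.5,-1,0.8,0.4,1],[0.5,-1,0.8,0.4,1],[0.5,-1,0.8,0.4,1]]' 30
cat > o.py <<'E'
from h import *
from scipy.spatial.transform import Rotation as R
o=sensors.get_obs();r=R.from_quat(o["eef_rot"]).as_matrix()
print(round(o["clock"],2),o["tcp_pos"].round(3),"q",o["qpos"].round(2),"z",r[:,2].round(3),"y",r[:,1].round(3),"F",o["force"].round(1),round(o["width"],4),round(o["grip_force"],1))
E
python3 o.py
python3 - <<'E'
from h import *
fs={n:np.load(f"pics/{n}0.npy",allow_pickle=True).item() for n in("top","side")}
P=[]
for c,f in fs.items():
    w=cloud(f);px=f["pixels"].astype(int)
    m=(w[...,2]>.225)&(w[...,2]<.272)&(px.max(-1)<70)&(abs(w[...,0]-.62)<.04)&(abs(w[...,1]-.135)<.04)
    q=w[m];cam=f["extrinsics"][:3,3]
    print(c,m.sum(),np.median(q,0).round(4),q.min(0).round(3),q.max(0).round(3))
    from scipy.optimize import least_squares
    s=least_squares(lambda x:np.hypot(q[:,0]-x[0],q[:,1]-x[1])-.012,[.625,.14],loss='soft_l1',f_scale=.002);print(' axis',s.x.round(4))
    # ring top pts
    m=(w[...,2]>.208)&(w[...,2]<.226)&(px.min(-1)>90)&(px.max(-1)-px.min(-1)<60)
    q=w[m];d=np.hypot(q[:,0]-s.x[0],q[:,1]-s.x[1]);q=q[d<.18]
    best=(0,)
    for x in np.arange(.6,.8,.002):
        for y in np.arange(.05,.25,.002):
            n=(abs(np.hypot(q[:,0]-x,q[:,1]-y)-.065)<.008).sum()
            if n>best[0]:best=(n,x,y)
    s2=least_squares(lambda x:np.hypot(q[:,0]-x[0],q[:,1]-x[1])-.065,best[1:],loss='cauchy',f_scale=.004)
    print(' lens',best,s2.x.round(4),np.hypot(*(s2.x-s.x)))
    # shelf front
    m=(w[...,2]>.418)&(w[...,2]<.44)&(abs(w[...,0]-.6)<.03)&(abs(w[...,1]-.15)<.3)
    q=w[m][:,:2];print(' front',len(q),np.polyfit(q[:,1]-.134,q[:,0],1),q[:,1].min(),q[:,1].max())
    m=(abs(w[...,2]-.06)<.006)&(np.hypot(w[...,0]-.55,w[...,1]-.13)<.12)
    hsv=cv2.cvtColor(f["pixels"],cv2.COLOR_RGB2HSV)[...,1]
    q=w[m&(hsv>55)][:,:2];print(' beige',len(q),np.median(q,0).round(4),np.percentile(hsv[m],[10,50,90]),cv2.minAreaRect(q.astype(np.float32)*1000) if len(q)>4 else'')
E
```

```text
clock: 1.4
tcp_pos: [0.3463, 0.206, 0.5405]
eef_rot: [-0.083, 0.997, 0.0, 0.0]
force: [1.2, -0.2, 0.1]
width: 0.094
grip_force: 0.0
1.4 [0.346 0.206 0.54 ] q [-0.97 -0.14  0.3   1.55  0.04  1.73  1.07] z [-0.  0. -1.] y [-0.165  0.986  0.   ] F [ 1.2 -0.2  0.1] 0.094 0.0
top 119 [0.6147 0.1327 0.2663] [0.608 0.122 0.227] [0.627 0.145 0.27 ]
 axis [0.6216 0.1336]
 lens (np.int64(454), np.float64(0.7120000000000001), np.float64(0.15000000000000008)) [0.7134 0.1529] 0.09381304239836778
 front 917 [0.05625313 0.58934485] -0.06816953742981322 0.44942612829700146
 beige 8 [0.5621 0.1528] [12. 19. 44.] ((562.6080932617188, 163.71115112304688), (62.83949661254883, 3.6229214668273926), 88.48766326904297)
side 99 [0.6137 0.1283 0.2536] [0.606 0.122 0.226] [0.628 0.142 0.27 ]
 axis [0.6197 0.1365]
 lens (np.int64(338), np.float64(0.7100000000000001), np.float64(0.14600000000000007)) [0.7094 0.148 ] 0.09044924239597169
 front 324 [0.05521522 0.58730375] -0.06700419189206197 0.4482165520660173
 beige 121 [0.5435 0.1519] [21. 28. 56.] ((543.2603149414062, 155.2237548828125), (40.14030838012695, 61.06291961669922), 1.244498610496521)
```

```bash
python3 -m pendant '[[0,-0.5,0.8,0,1],[0,-0.5,0.8,0,1],[0,-0.5,0.8,0,1],[0,-0.5,0.8,0,1],[0,-0.5,0.8,0,1],[0,0,1,0,1],[0,0,1,0,1],[0,0,1,0,1],[0,0,1,0,1],[0,0,1,0,1]]' >/dev/null
python3 o.py
```

```text
2.65 [0.35  0.132 0.706] q [ 0.13 -0.12 -0.46  1.15 -0.06  2.    1.37] z [ 0.09   0.031 -0.995] y [-0.16   0.987  0.016] F [-0.6  0.6 -0.5] 0.0939 0.0
```

```bash
python3 -m pendant '[[0,0,-1,0,1],[0,0,-1,0,1],[0,0,-1,0,1],[0,0,-1,0,1],[0,0,0,0,1],[0,0,0,0,1],[0,0,0,0,1],[0,0,0,0,1],[0,0,0,0,1],[0,0,0,0,1]]' >/dev/null
python3 o.py
```

```text
3.9 [0.35  0.133 0.546] q [ 0.13 -0.25 -0.42  1.61 -0.11  1.66  1.43] z [ 0.09   0.031 -0.995] y [-0.161  0.987  0.017] F [-0.2  0.2  0.7] 0.0941 0.0
```

```bash
python3 -m pendant '[[0,0,1,0,1],[0,0,1,0,1],[0,0,1,0,1],[0,0,1,0,1],[0,0,1,0,1],[0,0,1,0,1],[0,0,1,0,1],[0,0,1,0,1],[0,0,1,0,1],[0,0,1,0,1]]' >/dev/null
python3 o.py;  python3 -m pendant '[[0.5,0,1,0,1],[0.5,0,1,0,1],[0.5,0,1,0,1],[0.5,0,1,0,1],[0.5,0,1,0,1],[0.5,0,1,0,1],[0.5,0,1,0,1],[0.5,0,1,0,1],[0.5,0,1,0,1],[0.5,0,1,0,1]]' >/dev/null
python3 o.py
```

```text
5.15 [0.367 0.139 0.792] q [ 0.21 -0.1  -0.54  0.94 -0.07  2.    1.37] z [ 0.265  0.098 -0.959] y [-0.168  0.984  0.054] F [-0.4  0.5  0.6] 0.0942 0.0
6.4 [0.499 0.131 0.886] q [-0.42  0.17  0.22  0.46 -0.13  2.    1.43] z [ 0.456  0.179 -0.872] y [-0.182  0.978  0.105] F [ 0.7  0.2 -0.3] 0.094 0.0
```

```bash
cat > fk.py <<'E'
import numpy as np,itertools
from scipy.optimize import least_squares
from scipy.spatial.transform import Rotation as R
Q=np.array([[-1.376,.418,-.010,1.614,.005,1.111,-.053],[-.97,-.14,.3,1.55,.04,1.73,1.07],[.13,-.12,-.46,1.15,-.06,2,1.37],[.13,-.25,-.42,1.61,-.11,1.66,1.43],[.21,-.1,-.54,.94,-.07,2,1.37],[-.42,.17,.22,.46,-.13,2,1.43]])
P=np.array([[.146,.6075,.219],[.346,.206,.54],[.35,.132,.706],[.35,.133,.546],[.367,.139,.792],[.499,.131,.886]])
Z=np.array([[0,0,-1],[0,0,-1],[.09,.031,-.995],[.09,.031,-.995],[.265,.098,-.959],[.456,.179,-.872]])
def fk(q,p,s):
    h,L1,L2,d,a,b,e,o1=p
    r=R.from_euler('z',s[0]*q[0]+o1);x=np.array([0,0,h])
    r=r*R.from_euler('y',q[1]);x=x+r.apply([0,0,L1])
    r=r*R.from_euler('z',s[1]*q[2]);x=x+r.apply([a,0,0])
    r=r*R.from_euler('y',q[3]);x=x+r.apply([b,0,L2])
    r=r*R.from_euler('z',s[2]*q[4])*R.from_euler('y',q[5]);x=x+r.apply([e,0,d])
    return x,r.apply([0,0,1])
if __name__=="__main__":
  for s in itertools.product([1,-1],repeat=3):
   for o in(0,1.57,3.14,-1.57):
    f=lambda p:np.concatenate([np.r_[(lambda t:np.r_[t[0]-P[i],.3*(t[1]-Z[i])])(fk(Q[i],p,s))] for i in range(6)]+[.02*p[4:7]])
    r=least_squares(f,[.35,.45,.4,.35,0,0,0,o])
    if r.cost<.01: print(s,o,r.x.round(3),r.cost)
E
python3 fk.py
```

```text
(-1, -1, 1) 0 [ 0.062  0.602  0.458  0.109  0.012  0.086 -0.001 -0.023] 0.007869363015522846
(-1, -1, 1) 1.57 [ 0.062  0.602  0.458  0.109  0.012  0.086 -0.001 -0.023] 0.007869363015468254
(-1, -1, 1) -1.57 [ 0.062  0.602  0.458  0.109  0.012  0.086 -0.001 -0.023] 0.007869363015369581
(-1, -1, -1) 0 [ 0.273  0.511  0.472  0.312 -0.    -0.001  0.005 -0.064] 0.0002659523493642665
(-1, -1, -1) 1.57 [ 0.273  0.511  0.472  0.312 -0.    -0.001  0.005 -0.064] 0.00026595234936426974
(-1, -1, -1) -1.57 [ 0.273  0.511  0.472  0.312 -0.    -0.001  0.005 -0.064] 0.00026595234936471204
```

```bash
 python3 -m pendant '[[0,0,1,0,1],[0,0,1,0,1],[0,0,1,0,1],[0,0,1,0,1],[0,0,1,0,1],[0,0,1,0,1],[0,0,-1,0,1],[0,0,-1,-0.6,1],[0,0,-1,-0.6,1],[0,0,-1,-0.6,1]]' >/dev/null
python3 o.py
```

```text
7.65 [0.471 0.129 0.829] q [-0.76 -0.19  0.22  1.08  0.26  1.58  1.1 ] z [ 0.627  0.118 -0.77 ] y [-0.021  0.991  0.135] F [ 1.7 -0.9  1.3] 0.0937 0.0
```

```bash
 python3 -m pendant '[[0,-0.06,-0.97,0,1],[0,-0.06,-0.97,0,1],[0,-0.06,-0.97,0,1],[0,-0.06,-0.97,0,1],[0,-0.06,-0.97,0,1],[0,-0.06,-0.97,0,1],[0,-0.06,-0.97,0,1],[0,-0.06,-0.97,0,1],[0,-0.06,-0.97,0,1],[0,-0.06,-0.97,0,1]]' >/dev/null
python3 o.py
cat > mag.py <<'E'
import numpy as np
S=np.array([.841,.090])
def ang(L):
    v=L-S;d=np.hypot(*v);a=np.arctan2(v[1],v[0]);c=np.arccos((.26**2+d*d-.24**2)/(2*.26*d))
    t1=a-c  # elbow left(+y) seen... picked below
    out=[]
    for t in(a-c,a+c):
        E=S+.26*np.array([np.cos(t),np.sin(t)]);w=L-E;out.append((t,np.arctan2(w[1],w[0])%(2*np.pi),E))
    return max(out,key=lambda o:o[2][1])
def fkm(t1,t2):
    E=S+.26*np.array([np.cos(t1),np.sin(t1)]);L=E+.24*np.array([np.cos(t2),np.sin(t2)])
    return E,L,L+.096*np.array([np.cos(t2-np.pi/4),np.sin(t2-np.pi/4)])
if __name__=="__main__":
    a=ang(np.array([.712,.150]));b=ang(np.array([.5485,.157]))
    print(a,b)
    for k in np.linspace(0,1,7):
        t=[a[i]+(b[i]-a[i])*k for i in(0,1)];print([x.round(3) for x in fkm(*t)])
E
python3 mag.py
```

```text
8.9 [0.472 0.104 0.441] q [-0.24 -0.38 -0.08  2.09  0.09  0.74  1.18] z [ 0.626  0.117 -0.771] y [-0.019  0.991  0.135] F [ 0.5  0.1 -0.1] 0.0942 0.0
(np.float64(1.556546702560009), np.float64(4.126504497265258), array([0.84470478, 0.3499736 ])) (np.float64(2.0416228462564816), np.float64(3.89797279915605), array([0.72305801, 0.32171035]))
[array([0.845, 0.35 ]), array([0.712, 0.15 ]), array([0.618, 0.131])]
[array([0.824, 0.349]), array([0.683, 0.155]), array([0.589, 0.139])]
[array([0.803, 0.347]), array([0.655, 0.158]), array([0.56 , 0.146])]
[array([0.782, 0.343]), array([0.628, 0.16 ]), array([0.532, 0.152])]
[array([0.762, 0.338]), array([0.6 , 0.16]), array([0.504, 0.156])]
[array([0.742, 0.33 ]), array([0.574, 0.159]), array([0.478, 0.158])]
[array([0.723, 0.322]), array([0.548, 0.157]), array([0.453, 0.16 ])]
```

```bash
 python3 -m pendant '[[0.29,0.06,-0.37,0,1],[0.29,0.06,-0.37,0,1],[0.29,0.06,-0.37,0,1],[0.29,0.06,-0.37,0,1],[0.29,0.06,-0.37,0,1],[0.29,0.06,-0.37,0,1],[0.29,0.06,-0.37,0,1],[0.28,0.06,-0.37,0,1],[0.28,0.06,-0.37,0,1],[0.28,0.06,-0.37,0,1]]' >/dev/null
python3 o.py
python3 - <<'E'
from h import *
for n in("wrist","side"):
    f=vision.grab_frame(n);np.save(f"pics/{n}1.npy",f,allow_pickle=True);w=cloud(f);px=f["pixels"].astype(int)
    m=(w[...,2]>.225)&(w[...,2]<.272)&(px.max(-1)<75)&(abs(w[...,0]-.62)<.03)&(abs(w[...,1]-.135)<.03)
    q=w[m];print(n,m.sum())
    if len(q)>10:
        from scipy.optimize import least_squares
        print(np.median(q,0).round(4),least_squares(lambda x:np.hypot(q[:,0]-x[0],q[:,1]-x[1])-.012,[.62,.135],loss='soft_l1',f_scale=.002).x.round(4))
a=np.load("pics/wrist1.npy",allow_pickle=True).item()["pixels"];b=f["pixels"][80:290,180:460]
cv2.imwrite("pics/w1.png",np.vstack([cv2.resize(a,(400,300)),cv2.resize(b,(400,300))])[...,::-1])
E
```

```text
10.15 [0.587 0.129 0.294] q [-0.2   0.   -0.11  2.13  0.24  0.33  1.03] z [ 0.626  0.118 -0.771] y [-0.02   0.991  0.135] F [-0.2 -0.3 -0.4] 0.0938 0.0
wrist 1640
[0.6111 0.1337 0.2539] [0.6211 0.135 ]
side 35
[0.6129 0.1286 0.2361] [0.6178 0.1371]
```

View pics/w1.png

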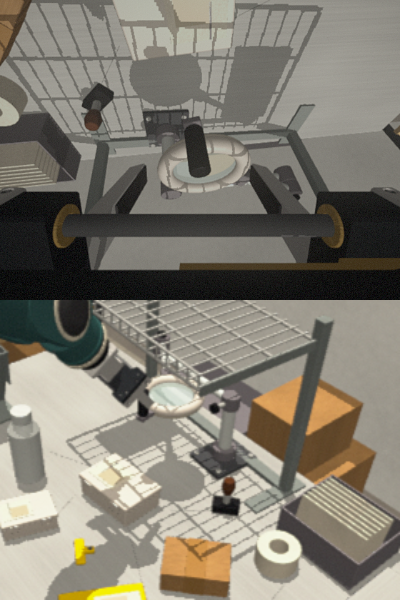

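The wrist view shows the handle at (197,150), centred between the open fingers. I'll advance and close on it.

```bash
 python3 -m pendant '[[0.15,0.03,-0.19,0,1],[0.15,0.03,-0.19,0,1],[0.15,0.03,-0.19,0,1],[0.15,0.03,-0.19,0,1],[0.15,0.03,-0.19,0,1],[0.15,0.03,-0.19,0,1],[0,0,0,0,1],[0,0,0,0,0],[0,0,0,0,0],[0,0,0,0,0]]' 25 >/dev/null
python3 o.py
```

```text
11.5 [0.622 0.136 0.249] q [-0.22  0.13 -0.08  2.11  0.38  0.23  0.9 ] z [ 0.626  0.118 -0.771] y [-0.021  0.991  0.134] F [-0.9  0.4  0.2] 0.0675 0.0
```

```bash
 python3 -m pendant '[[0,0,0,0,0],[0,0,0,0,0],[0,0,0,0,0],[0,0,0,0,0],[0,0,0,0,0],[0,0,0,0,0],[0,0,0,0,0],[-0.1,0.02,0,0,0],[-0.1,0.02,0,0,0],[-0.1,0.02,0,0,0]]' 25 >/dev/null
python3 o.py
```

```text
12.75 [0.61  0.139 0.248] q [-0.25  0.11 -0.07  2.13  0.41  0.23  0.86] z [ 0.626  0.118 -0.771] y [-0.021  0.991  0.134] F [ 6.9  0.7 -3.8] 0.0263 22.8
```

```bash
 python3 -m pendant '[[-0.2,0.04,0,0,0],[-0.2,0.04,0,0,0],[-0.2,0.04,0,0,0],[-0.2,0.04,0,0,0],[-0.2,0.04,0,0,0],[-0.2,0.04,0,0,0],[-0.2,0.04,0,0,0],[-0.2,0.03,0,0,0],[-0.2,0.03,0,0,0],[-0.2,0.03,0,0,0]]' 25 >/dev/null
python3 o.py
```

```text
14.0 [0.53  0.153 0.248] q [-0.35 -0.03 -0.08  2.28  0.62  0.26  0.57] z [ 0.625  0.117 -0.772] y [-0.021  0.991  0.134] F [ 5.7  0.8 -6.8] 0.0259 24.5
```

```bash
 python3 -m pendant '[[-0.18,0.02,0,0,0],[-0.18,0.02,0,0,0],[-0.18,0.02,0,0,0],[-0.18,0.02,0,0,0],[-0.18,0.01,0,0,0],[-0.18,0.01,0,0,0],[-0.18,0.01,0,0,0],[-0.18,0.01,0,0,0],[0,0,0,0,0],[0,0,0,0,0]]' 25 >/dev/null
python3 o.py
cat > look.py <<'E'
import sys
from h import *
from scipy.optimize import least_squares
k=sys.argv[1]
for n in("top","side"):
    f=vision.grab_frame(n);np.save(f"pics/{n}{k}.npy",f,allow_pickle=True);w=cloud(f);px=f["pixels"].astype(int)
    m=(w[...,2]>.209)&(w[...,2]<.226)&(px.min(-1)>90)&(px.max(-1)-px.min(-1)<60)&(abs(w[...,0]-.57)<.15)&(abs(w[...,1]-.15)<.13)
    q=w[m];best=(0,)
    for x in np.arange(.5,.65,.002):
        for y in np.arange(.1,.22,.002):
            c=(abs(np.hypot(q[:,0]-x,q[:,1]-y)-.066)<.007).sum()
            if c>best[0]:best=(c,x,y)
    if len(q)<10: print(n,"few");continue
    s=least_squares(lambda x:np.hypot(q[:,0]-x[0],q[:,1]-x[1])-x[2],[*best[1:],.066],loss='cauchy',f_scale=.004)
    print(n,len(q),best,"lens",s.x.round(4))
    m=(abs(w[...,2]-.0595)<.005)&(np.hypot(w[...,0]-.55,w[...,1]-.13)<.12)
    print(" box",cv2.minAreaRect(w[m][:,:2].astype(np.float32)*1000))
    m=(w[...,2]>.228)&(w[...,2]<.272)&(px.max(-1)<70)&(abs(w[...,0]-.46)<.03)&(abs(w[...,1]-.16)<.03)
    print(" dark",m.sum(),np.median(w[m],0).round(3) if m.any() else "")
a=[np.load(f"pics/{n}{k}.npy",allow_pickle=True).item()["pixels"] for n in("top","side")]
cv2.imwrite(f"pics/v{k}.png",np.hstack([cv2.resize(a[0][80:290,100:380],(400,300)),cv2.resize(a[1][80:290,140:420],(400,300))])[...,::-1])
E
python3 look.py 2
```

```text
15.25 [0.472 0.158 0.248] q [-0.36 -0.14 -0.14  2.38  0.67  0.3   0.45] z [ 0.625  0.117 -0.772] y [-0.021  0.991  0.133] F [-5.7 -2.3 -0.2] 0.0257 24.5
top 2034 (np.int64(928), np.float64(0.5680000000000001), np.float64(0.15800000000000006)) lens [0.5668 0.1571 0.0613]
 box ((551.4630126953125, 129.10162353515625), (112.82113647460938, 158.83755493164062), 4.658066272735596)
 dark 123 [0.468 0.154 0.267]
side 853 (np.int64(424), np.float64(0.562), np.float64(0.15400000000000005)) lens [0.5637 0.1524 0.0618]
 box ((549.3418579101562, 130.91090393066406), (115.3952865600586, 163.9090118408203), 5.100225448608398)
 dark 1 [0.468 0.146 0.228]
```

View pics/v2.png

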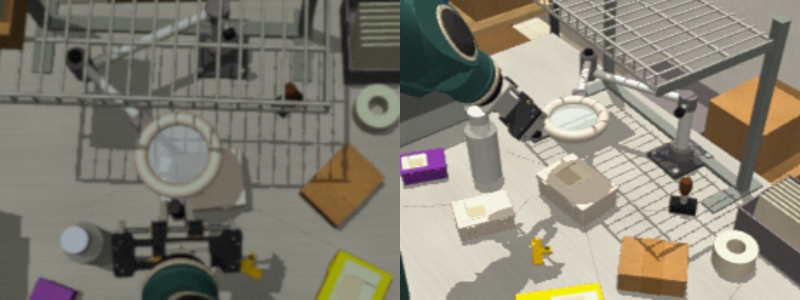

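The lens is at about (0.565,0.156), and the label middle is at about (0.5485,0.157). The box hasn't moved. Remaining shift is about −17 mm in x and +1.5 mm in y.

```bash
 python3 -m pendant '[[-0.08,0.01,0,0,0],[-0.08,0.01,0,0,0],[-0.08,0.01,0,0,0],[-0.08,0.01,0,0,0],[-0.06,0,0,0,0],[-0.04,0,0,0,0],[0,0,0,0,0],[0,0,0,0,0],[0,0,0,0,0],[0,0,0,0,0]]' 25 >/dev/null
python3 o.py; python3 look.py 3
```

```text
16.6 [0.456 0.16  0.248] q [-0.37 -0.17 -0.16  2.41  0.67  0.32  0.42] z [ 0.625  0.117 -0.772] y [-0.021  0.991  0.134] F [ 2.2 -0.6 -7.7] 0.0259 24.5
top 2105 (np.int64(944), np.float64(0.552), np.float64(0.15600000000000006)) lens [0.5511 0.1563 0.0612]
 box ((551.4871215820312, 129.975830078125), (113.68423461914062, 160.23927307128906), 4.865910530090332)
 dark 119 [0.453 0.156 0.267]
side 913 (np.int64(436), np.float64(0.548), np.float64(0.15400000000000005)) lens [0.5477 0.1511 0.0615]
 box ((549.6685180664062, 130.6083526611328), (114.19117736816406, 163.10040283203125), 5.575927257537842)
 dark 0
```

```bash
 python3 -m pendant '[[0,0,0,0,0.6],[0,0,0,0,0.6],[0,0,0,0,0.6],[0,0,0,0,0.6],[0,0,0,0,0.6],[0,0,0,0,0.6],[0,0,0,0,0.6],[0,0,0,0,0.6],[0,0,0,0,0.6],[0,0,0,0,0.6]]' >/dev/null
python3 o.py
python3 -m pendant '[[-0.15,-0.03,0.2,0,0.6],[-0.15,-0.03,0.2,0,0.6],[-0.25,-0.05,0.32,0,0.6],[-0.25,-0.05,0.32,0,0.6],[-0.25,-0.05,0.32,0,0.6],[-0.25,-0.05,0.32,0,0.6],[-0.25,-0.05,0.32,0,0.6],[-0.25,-0.05,0.32,0,0.6],[-0.25,-0.05,0.32,0,0.6],[0,0,0,0,0.6]]' >/dev/null
python3 o.py; python3 look.py 4
```

```text
17.95 [0.456 0.16  0.248] q [-0.37 -0.17 -0.16  2.4   0.67  0.32  0.42] z [ 0.626  0.118 -0.771] y [-0.021  0.991  0.134] F [-0.5  0.6 -0.2] 0.0563 0.0
19.2 [0.409 0.165 0.338] q [-0.48 -0.39 -0.14  2.32  0.39  0.63  0.66] z [ 0.615  0.104 -0.781] y [-0.012  0.992  0.122] F [-0.5  0.   0.5] 0.0563 0.0
top 2045 (np.int64(940), np.float64(0.552), np.float64(0.15600000000000006)) lens [0.5513 0.1566 0.0615]
 box ((552.0233764648438, 129.70965576171875), (113.80371856689453, 160.1282958984375), 4.519624710083008)
 dark 112 [0.454 0.156 0.267]
side 933 (np.int64(466), np.float64(0.548), np.float64(0.15400000000000005)) lens [0.5465 0.1519 0.0621]
 box ((549.61865234375, 130.67332458496094), (115.1594009399414, 163.663818359375), 4.162756443023682)
 dark 96 [0.45  0.151 0.254]
```

View pics/v4.png

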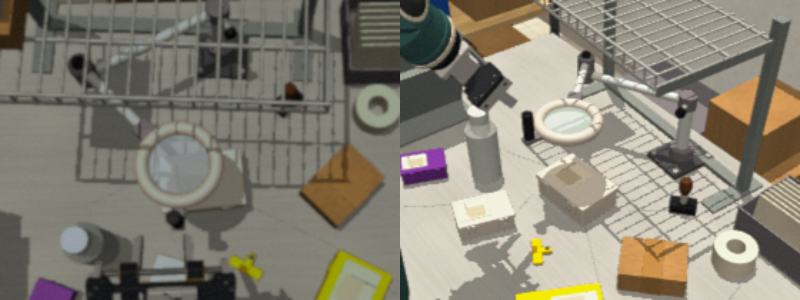

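The lens stands over the label and the handle is free. The box and bystanders haven't moved, and the gripper is clear, so I'm handing in.

```bash
python3 -c "
from rig import bot;print(bot.job_done())"
```

```text
the job is handed in; nothing more can be done
None
```

The magnifier is out from under the shelf and released, with its lens measured within about 2 mm (top camera) to 6 mm (side camera) of the label's middle, and the job was handed in at about 19 s with the box unmoved and no sign of anything else disturbed.

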